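Start the lesson timer

ROBOT

A 6-joint arm with a two-finger parallel gripper is mounted at the origin on a cart in front of the work surface, level with it; the furniture and walls round the work are solid. World frame = base frame: x ahead of the robot, y to its left, z up, the work surface at z = 0. Lengths are in m, angles in rad, forces in N, time in s.
With the tool pointing down it reaches from about 0.4 to 0.825 m from the base axis. Payload 7 kg.
Tool frame: the origin (TCP) lies at the very end of the fingers, on their centre line; the grasp point (between the pads) lies 19 mm behind it; z points along the fingers, x is the direction in which the jaws open and shut, and the axes are right-handed (so a half turn about z gives the same grasp; the last joint's range is limited). The gripper opens to 88 mm and grips with 3 to 60 N. Pads are 19 mm wide; open, the fingers measure 130 mm over their backs; the gripper's body (78 mm by 193 mm) begins 47 mm behind the grasp point.
Start: joints at [-0.96, 0.359, 0.012, 0, -1.224, -0.288], TCP at [0.214, -0.64, 0.227] pointing down, gripper open.
Joint ranges: [-3.07, 3.07], [-1.43, 2.12], [-1.02, 1.25], [-3.03, 1.67], [-3.05, -0], [-3.03, 3.03]. Speed limits (rad/s): [2.39, 2.39, 3.01, 3.14, 3.14, 3.14].

INTERFACE

Orientations are given as a unit quaternion [x, y, z, w].
In Python, from workcell import bot gives the robot as it stands. The module is installed in compiled form; this text tells all that it offers.
- The arm moves only by the tool servo_tool, never from a script. Its argument "plan" is a list of rows, each a list of 2 entries, a list of its own where there are three numbers: the shift along the world's x, y, z in m, then the turn, a rotation vector about the world's x, y, z in degrees. A call has 1 to 20 rows; each row shifts and turns the commanded pose from where the row before left it; what a row does not reach is not made up. A row lasts 1/10 s, in which the tool goes at most 50 mm and 8.59 degrees, less where a joint would pass 70% of its speed; a pose out of reach is approached as far as the arm can. A call with a gripper value outside its range is refused whole. "grip" is the opening, from 0 (shut) to 1 (fully open), set as the call begins (left out, the last holds). The fingers move at their own pace and stop on an object; "grip_force" is the grip in N (left out, the last holds). Time passes only in rows, so rows that do not move let the fingers close. It gives the time, the measured TCP pose, the force and the opening at its end, in the units of the state.
- bot.get_obs(): the state, without advancing time (a new reading comes with each control period).
- bot.capture(name): name is "scene" or "top"; returns (picture, depth): 384x512x3 uint8, red, green, blue; 384x512 float32, m along the optical axis (not along the pixel's ray), 0 where there is no reading.
- bot.camera_params(name): a dict with "fx", "fy", "cx", "cy" (pixels), "T" (4x4, takes a point from camera to world coordinates). Camera axes: x right, y up, looking along -z (the intrinsics and any distortion apply to the point x, -y, -z); pixel columns grow to the right and rows downward; lengths in m; the calibration is good to about 2 mm. A picture is of the moment at which its call begins. camera_params takes no time and is no camera call.
- bot.close_job(): hands the job in, once; it reports no verdict.
The state is a dict: "clock": time; "qpos": joint angles; "joint_velocities": joint speeds; "tau": joint torques, N m; "eef_pos": TCP position; "tool_rot": TCP orientation; "ft_force": force on the tool from outside, world axes, zero at the start; "moment": the same for the moment, N m; "opening": opening from 0.0 (shut) to 1.0 (fully open).
Only numpy, scipy, OpenCV 4.12 (cv2) and the standard library are available. Lean on these libraries where they do the work, as an engineer would, in place of code of your own. Each camera call takes 0.05 s, during which the arm holds its last target.

TASK

Start the lesson timer for the next sand picture: on the white timer press the red key to clear it, then the blue key to set the lesson length, then the green key to start it. Press each straight down to its stop for about half a second and let it come back up before the next; do not press the yellow alarm key.

Things in the scene. Friction and masses are not known exactly. Their poses are not given: they have to be found in the camera images.
- key_red_top (a point): Round red key on the timer; clears it (first press). This point: centre of the flat top of its 30 mm cap, 55 mm above the table when up, 48 mm when fully down. Like all four keys: a spring key with 7 mm straight-down travel; 1.5 N starts it, 5 N takes it fully down, it comes up by itself; the cap stands 11 mm out of a fixed black collar 46 mm across.
- key_blue_top (a point): Round blue key on the timer; sets the lesson length (second press). This point: centre of the flat top of its 30 mm cap, 55 mm above the table when up, 48 mm when fully down. Same spring and size as the red key.
- key_green_top (a point): Round green key on the timer; starts the countdown (third press). This point: centre of the flat top of its 30 mm cap, 55 mm above the table when up, 48 mm when fully down. Same spring and size as the red key.
- key_yellow_top (a point): Round yellow key; sounds the alarm, leave it up. This point: centre of the flat top of its 30 mm cap, 55 mm above the table when up, 48 mm when fully down. Same as the red key. The timer is a flat white box 180 x 150 x 32 mm, fixed flat on the table, with a dark display strip along its far edge and the four keys in a square, neighbours 62 mm apart; the colours change places between starts.

How it is judged:
On the way, in this order (a step that is already met when the one before it is completed fails the run):
1. the red key is pressed down while the other keys are up (height (world z) of key_red_top below 0.0505 m and height (world z) of each of key_blue_top, key_green_top, key_yellow_top above 0.0535 m), for 0.15 s.
2. the blue key is pressed down while the other keys are up (height (world z) of key_blue_top below 0.0505 m and height (world z) of each of key_red_top, key_green_top, key_yellow_top above 0.0535 m), for 0.15 s.
3. the green key is pressed down while the other keys are up (height (world z) of key_green_top below 0.0505 m and height (world z) of each of key_red_top, key_blue_top, key_yellow_top above 0.0535 m), for 0.15 s.
At the end, for the whole second after the job is handed in: The red, blue and green keys have been pressed in that order (each at least 4.5 mm of its 7 mm travel, for 0.15 s, the others up), and all four keys are back up (within 1.5 mm) (height (world z) of each of key_red_top, key_blue_top, key_green_top, key_yellow_top above 0.0535 m); the robot touches nothing.
It fails at once if the yellow alarm key is pressed (more than 2.5 mm down) (height (world z) of key_yellow_top below 0.0525 m).
It fails at once if two keys are pressed at the same time (each more than 2.5 mm down) (height (world z) of each of key_red_top, key_blue_top below 0.0525 m or height (world z) of each of key_red_top, key_green_top below 0.0525 m or height (world z) of each of key_blue_top, key_green_top below 0.0525 m).
It also fails if it takes over 38 s, if anything falls off the work surface, if the arm or the gripper's body presses on something with over 40 N, if the wrist force passes 120 N, or if a joint passes its speed limit or range.

## Working session

There is one attempt and no reset: what is moved stays moved. The work goes in short steps, Python scripts to look and compute and a tool call to move; the robot and the scene stay as the last step left them, time stands still between calls to the robot, and variables do not carry over. Pictures are saved under pics/ and viewed, and the job is handed in when it is done.

Besides the shell and the picture viewer there is one more tool, called after "Request:" in YAML: its name, and indented under it one key for each argument. servo_tool: Moves the arm, as the interface text tells. Its arguments: {"type":"object","properties":{"plan":{"type":"array"},"grip":{"type":"number"},"grip_force":{"type":"number"}},"required":["plan"]}

```bash
mkdir -p pics; python3 - <<'E'
from workcell import bot
import cv2,numpy as np
o=bot.get_obs();print({k:np.round(v,3) for k,v in o.items()})
for n in("scene","top"):
    p,d=bot.capture(n);cv2.imwrite(f"pics/{n}0.png",p[:,:,::-1]);np.savez(f"{n}0.npz",p=p,d=d);print(n,bot.camera_params(n))
a=[cv2.imread(f"pics/{n}0.png") for n in("scene","top")]
cv2.imwrite("pics/both0.png",cv2.resize(np.vstack(a),(400*1,600)))
E
```

```text
{'clock': np.float64(0.0), 'qpos': array([-0.96 ,  0.359,  0.011, -0.   , -1.224, -0.288]), 'joint_velocities': array([ 0.   ,  0.   , -0.001,  0.   , -0.   , -0.001]), 'tau': array([-1.0000e-03, -5.8272e+01,  2.9306e+01,  6.9970e+00,  7.0000e-03,
       -0.0000e+00]), 'eef_pos': array([ 0.214, -0.64 ,  0.226]), 'tool_rot': array([ 0.584,  0.812,  0.   , -0.001]), 'ft_force': array([-0.062,  0.619,  0.162]), 'moment': array([ 0.023, -0.035, -0.063]), 'opening': np.float64(1.003)}
scene {'fx': 469.48566173504076, 'fy': 469.48566173504076, 'cx': 255.49218052719144, 'cy': 197.25099968514357, 'T': array([[ 0.68664575,  0.27693572, -0.67217871, -0.06884461],
       [-0.72682601,  0.24173964, -0.64287316, -0.76917581],
       [-0.01554231,  0.92998309,  0.36727358,  0.42371461],
       [ 0.        ,  0.        ,  0.        ,  1.        ]])}
top {'fx': 444.63897615184663, 'fy': 444.63897615184663, 'cx': 254.0352983255302, 'cy': 197.37870528483035, 'T': array([[ 0.01661656,  0.98276577, -0.18410684,  0.35056856],
       [-0.99969617,  0.01968254,  0.01483819, -0.23771474],
       [ 0.01820615,  0.18380434,  0.98279423,  0.92444692],
       [ 0.        ,  0.        ,  0.        ,  1.        ]])}
```

View pics/scene0.png

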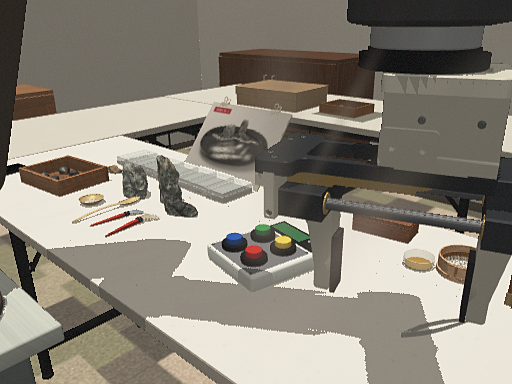

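View pics/top0.png

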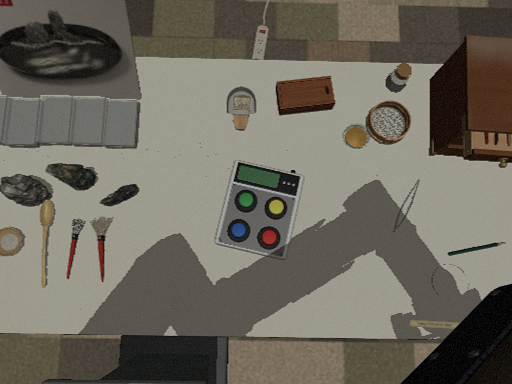

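The scene view shows the timer with blue at about (234,239), green (262,230), red (253,253) and yellow (283,242). In the top view they are at blue (238,230), green (246,200), red (269,237) and yellow (276,207). Next I'll triangulate from both views.

```bash
cat > h.py <<'E'
import cv2,numpy as np
from workcell import bot
H={'red':[(0,6),(174,180)],'blue':[(105,125)],'green':[(55,85)],'yellow':[(22,33)]}
def find(p,box):
    hsv=cv2.cvtColor(p,cv2.COLOR_RGB2HSV);out={}
    x0,y0,x1,y1=box
    for k,rs in H.items():
        m=sum(cv2.inRange(hsv,(a,110,60),(b,255,255)) for a,b in rs)
        z=np.zeros_like(m);z[y0:y1,x0:x1]=m[y0:y1,x0:x1]
        n,l,s,c=cv2.connectedComponentsWithStats(z.astype(np.uint8))
        out[k]=[(s[i].tolist(),c[i].round(1).tolist()) for i in np.argsort(-s[1:,4])[:2]+1]
    return out
def ray(n,u,v):
    c=bot.camera_params(n);T=c['T']
    r=T[:3,:3]@np.array([(u-c['cx'])/c['fx'],-(v-c['cy'])/c['fy'],-1.]);return T[:3,3],r
def plane(n,u,v,z):
    o,r=ray(n,u,v);return o+r*(z-o[2])/r[2]
def tri(a,b):
    (o1,r1),(o2,r2)=ray('scene',*a),ray('top',*b)
    t=np.linalg.lstsq(np.c_[r1,-r2],o2-o1,rcond=None)[0]
    p,q=o1+t[0]*r1,o2+t[1]*r2
    return (p+q)/2,np.linalg.norm(p-q)
E
python3 - <<'E'
from h import *
S=np.load('scene0.npz');T=np.load('top0.npz')
a=find(S['p'],(205,215,300,275));b=find(T['p'],(215,187,302,255))
for k in H:
    print(k,a[k],b[k])
    u,v=b[k][0][1];d=T['d'][int(round(v)),int(round(u))];o,r=ray('top',u,v)
    us,vs=a[k][0][1];ds=S['d'][int(round(vs)),int(round(us))];o2,r2=ray('scene',us,vs)
    print(' tri',tri(a[k][0][1],b[k][0][1]),'top@.055',plane('top',u,v,.055).round(4),'scene@.055',plane('scene',us,vs,.055).round(4),'depth',(o+r*d).round(4),(o2+r2*ds).round(4))
for n,I,bx in(('s',S,(205,215,300,275)),('t',T,(210,155,305,260))):
    cv2.imwrite(f'pics/crop_{n}.png',cv2.resize(I['p'][bx[1]:bx[3],bx[0]:bx[2],::-1],None,fx=5,fy=5,interpolation=0))
E
```

```text
red [([245, 246, 18, 13, 201], [253.1, 251.8])] [([261, 230, 16, 15, 183], [268.8, 236.8])]
 tri (array([ 0.43539066, -0.28068955,  0.04792106]), np.float64(0.0021357062292608818)) top@.055 [ 0.4355 -0.2811  0.055 ] scene@.055 [ 0.425  -0.2893  0.055 ] depth [ 0.4355 -0.281   0.0554] [ 0.4256 -0.2888  0.0546]
blue [([226, 233, 16, 12, 168], [233.7, 238.5])] [([231, 223, 15, 14, 174], [238.1, 229.5])]
 tri (array([ 0.44880161, -0.21985563,  0.04761937]), np.float64(0.0019695855192226244)) top@.055 [ 0.4487 -0.2206  0.055 ] scene@.055 [ 0.4378 -0.2301  0.055 ] depth [ 0.4486 -0.2207  0.0558] [ 0.438  -0.2299  0.0549]
green [([255, 225, 15, 5, 62], [262.1, 227.0])] [([238, 193, 15, 14, 163], [245.5, 199.3])]
 tri (array([ 0.5089155 , -0.23337588,  0.05332522]), np.float64(0.00164171176532603)) top@.055 [ 0.5092 -0.2339  0.055 ] scene@.055 [ 0.5056 -0.2354  0.055 ] depth [ 0.509  -0.2339  0.0561] [ 0.5077 -0.2334  0.0536]
yellow [([275, 236, 17, 13, 168], [282.7, 241.8])] [([269, 199, 15, 16, 181], [275.9, 206.4])]
 tri (array([ 0.49647221, -0.29419937,  0.04810297]), np.float64(0.0021764400474642972)) top@.055 [ 0.4961 -0.2945  0.055 ] scene@.055 [ 0.4851 -0.3024  0.055 ] depth [ 0.4957 -0.2944  0.0572] [ 0.4866 -0.3011  0.054 ]
```

The top-view cap centres sit on the 55 mm plane, and the depth readings agree. Their 62 mm spacing matches the text. The scene blobs include the cap sides, which lowers their triangulated height to about 48 mm, so I'll press at the top-view positions. I'll shut the gripper and move above red at (0.436, -0.281).

Request:
servo_tool:
  plan:
    - [[0.0148,0.0239,-0.008],[0,0,0]]
    - [[0.0148,0.0239,-0.008],[0,0,0]]
    - [[0.0148,0.0239,-0.008],[0,0,0]]
    - [[0.0148,0.0239,-0.008],[0,0,0]]
    - [[0.0148,0.0239,-0.008],[0,0,0]]
    - [[0.0148,0.0239,-0.008],[0,0,0]]
    - [[0.0148,0.0239,-0.008],[0,0,0]]
    - [[0.0148,0.0239,-0.008],[0,0,0]]
    - [[0.0148,0.0239,-0.008],[0,0,0]]
    - [[0.0148,0.0239,-0.008],[0,0,0]]
    - [[0.0148,0.0239,-0.008],[0,0,0]]
    - [[0.0148,0.0239,-0.008],[0,0,0]]
    - [[0.0148,0.0239,-0.008],[0,0,0]]
    - [[0.0148,0.0239,-0.008],[0,0,0]]
    - [[0.0148,0.0239,-0.008],[0,0,0]]
    - [[0,0,0],[0,0,0]]
    - [[0,0,0],[0,0,0]]
    - [[0,0,0],[0,0,0]]
  grip: 0
  grip_force: 20

```text
clock: 1.9
eef_pos: [0.4359, -0.2819, 0.1066]
tool_rot: [0.584, 0.812, -0.0, -0.0]
ft_force: [0.3, -0.0, 0.4]
opening: 0.006
```

```bash
python3 - <<'E'
from h import *
p,d=bot.capture('scene');cv2.imwrite('pics/scene1.png',p[:,:,::-1])
q,d=bot.capture('top')
cv2.imwrite('pics/chk1.png',np.hstack([cv2.resize(p[120:290,180:340,::-1],(400,425)),cv2.resize(q[140:276,190:318,::-1],(400,425))]))
E
```

```text
(no output)
```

View pics/chk1.png

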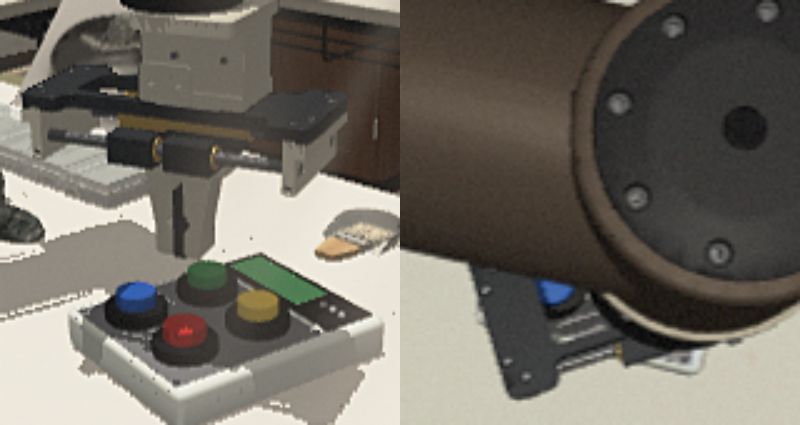

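In the left half, the shut fingertips hang above the red key at crop (185,330), and the keys are clear around them. The top view is hidden by the arm. I'll press red to a commanded z of about 0.0476.

Request:
servo_tool:
  plan:
    - [[0,0.001,-0.015],[0,0,0]]
    - [[0,0,-0.015],[0,0,0]]
    - [[0,0,-0.015],[0,0,0]]
    - [[0,0,-0.0028],[0,0,0]]
    - [[0,0,-0.0028],[0,0,0]]
    - [[0,0,-0.0028],[0,0,0]]
    - [[0,0,-0.0028],[0,0,0]]
    - [[0,0,-0.0028],[0,0,0]]
    - [[0,0,0],[0,0,0]]
    - [[0,0,0],[0,0,0]]

```text
clock: 3.0
eef_pos: [0.4363, -0.281, 0.0483]
tool_rot: [0.584, 0.812, -0.0, 0.0]
ft_force: [-2.0, -2.4, 7.1]
opening: 0.006
```

At z 0.0483 with 7 N the key is on its stop. I'll hold it, then lift.

Request:
servo_tool:
  plan:
    - [[0,0,0],[0,0,0]]
    - [[0,0,0],[0,0,0]]
    - [[0,0,0],[0,0,0]]
    - [[0,0,0.003],[0,0,0]]
    - [[0,0,0.006],[0,0,0]]
    - [[0,0,0.015],[0,0,0]]
    - [[0,0,0.015],[0,0,0]]
    - [[0,0,0],[0,0,0]]
    - [[0,0,0],[0,0,0]]

```text
clock: 3.9
eef_pos: [0.4363, -0.2803, 0.0867]
tool_rot: [0.584, 0.812, 0.0, 0.0]
ft_force: [-0.0, 0.2, -0.2]
opening: 0.004
```

```bash
python3 - <<'E'
from h import *
p,d=bot.capture('scene')
cv2.imwrite('pics/chk2.png',cv2.resize(p[120:290,180:340,::-1],(600,600)))
E
```

```text
(no output)
```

View pics/chk2.png

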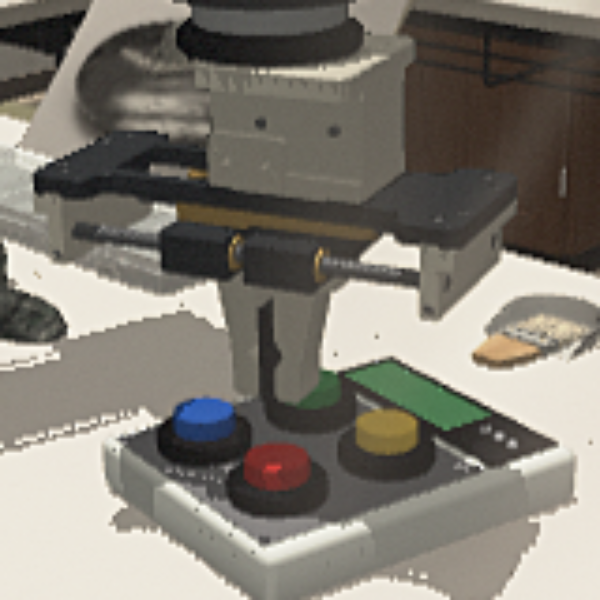

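Red is back up at crop (277,462). Next is blue: shift by (+0.013, +0.060), press and lift.

Request:
servo_tool:
  plan:
    - [[0.0033,0.015,0],[0,0,0]]
    - [[0.0033,0.015,0],[0,0,0]]
    - [[0.0033,0.015,0],[0,0,0]]
    - [[0.0033,0.015,0],[0,0,0]]
    - [[0,0,0],[0,0,0]]
    - [[0,0,0],[0,0,0]]
    - [[0,0,-0.0125],[0,0,0]]
    - [[0,0,-0.0125],[0,0,0]]
    - [[0,0,-0.0028],[0,0,0]]
    - [[0,0,-0.0028],[0,0,0]]
    - [[0,0,-0.0028],[0,0,0]]
    - [[0,0,-0.0028],[0,0,0]]
    - [[0,0,-0.0028],[0,0,0]]
    - [[0,0,0],[0,0,0]]
    - [[0,0,0],[0,0,0]]

```text
clock: 5.45
eef_pos: [0.4493, -0.221, 0.0482]
tool_rot: [0.584, 0.812, -0.0, 0.0]
ft_force: [-3.3, -2.2, 9.0]
opening: 0.005
```

Blue is on its stop at 0.0482 with 9 N. I'll hold, lift, then move over green by (+0.0605, -0.013).

Request:
servo_tool:
  plan:
    - [[0,0,0],[0,0,0]]
    - [[0,0,0],[0,0,0]]
    - [[0,0,0],[0,0,0]]
    - [[0,0,0.003],[0,0,0]]
    - [[0,0,0.006],[0,0,0]]
    - [[0,0,0.015],[0,0,0]]
    - [[0,0,0.015],[0,0,0]]
    - [[0,0,0],[0,0,0]]
    - [[0,0,0],[0,0,0]]
    - [[0.0151,-0.0033,0],[0,0,0]]
    - [[0.0151,-0.0033,0],[0,0,0]]
    - [[0.0151,-0.0033,0],[0,0,0]]
    - [[0.0151,-0.0033,0],[0,0,0]]
    - [[0,0,0],[0,0,0]]
    - [[0,0,0],[0,0,0]]

```text
clock: 6.95
eef_pos: [0.5089, -0.2336, 0.0855]
tool_rot: [0.584, 0.811, -0.0, -0.001]
ft_force: [-0.5, 0.4, -0.3]
opening: 0.007
```

```bash
python3 - <<'E'
from h import *
p,d=bot.capture('scene')
cv2.imwrite('pics/chk3.png',cv2.resize(p[120:290,180:340,::-1],(600,600)))
E
```

```text
(no output)
```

View pics/chk3.png

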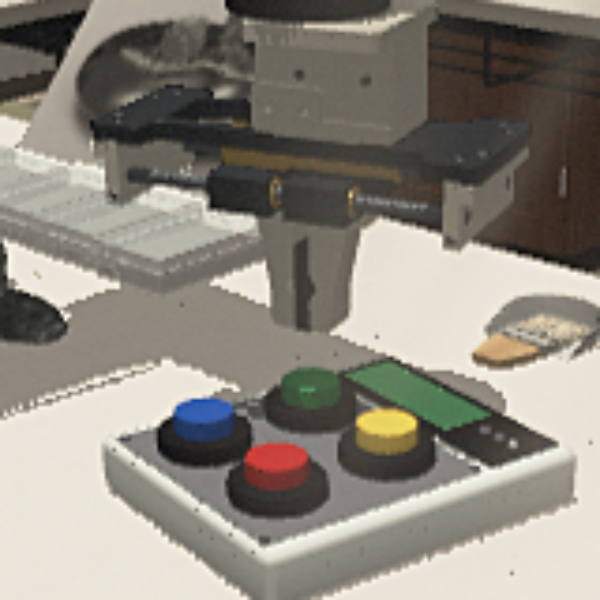

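All four keys are up, and the fingers are above green at crop (310,385). Pressing green.

Request:
servo_tool:
  plan:
    - [[0,0,-0.012],[0,0,0]]
    - [[0,0,-0.012],[0,0,0]]
    - [[0,0,-0.0028],[0,0,0]]
    - [[0,0,-0.0028],[0,0,0]]
    - [[0,0,-0.0028],[0,0,0]]
    - [[0,0,-0.0028],[0,0,0]]
    - [[0,0,-0.0028],[0,0,0]]
    - [[0,0,0],[0,0,0]]
    - [[0,0,0],[0,0,0]]

```text
clock: 7.9
eef_pos: [0.5096, -0.2338, 0.0487]
tool_rot: [0.584, 0.812, -0.0, -0.0]
ft_force: [-3.2, 0.6, 4.8]
opening: 0.007
```

Green is at 0.0487 with 4.8 N, just short of its stop. I'll go 1 mm further, hold, then lift well clear.

Request:
servo_tool:
  plan:
    - [[0,0,-0.001],[0,0,0]]
    - [[0,0,0],[0,0,0]]
    - [[0,0,0],[0,0,0]]
    - [[0,0,0],[0,0,0]]

```text
clock: 8.3
eef_pos: [0.5096, -0.2339, 0.0482]
tool_rot: [0.584, 0.812, -0.0, 0.0]
ft_force: [-4.5, 1.9, 9.5]
opening: 0.006
```

Request:
servo_tool:
  plan:
    - [[0,0,0.003],[0,0,0]]
    - [[0,0,0.006],[0,0,0]]
    - [[0,0,0.02],[0,0,0]]
    - [[0,0,0.02],[0,0,0]]
    - [[0,0,0.02],[0,0,0]]
    - [[0,0,0.02],[0,0,0]]
    - [[0,0,0],[0,0,0]]
    - [[0,0,0],[0,0,0]]
    - [[0,0,0],[0,0,0]]

```text
clock: 9.2
eef_pos: [0.5094, -0.2337, 0.1359]
tool_rot: [0.584, 0.811, -0.0, -0.0]
ft_force: [-0.2, 0.4, -0.8]
opening: 0.005
```

```bash
python3 - <<'E'
from h import *
p,d=bot.capture('scene')
cv2.imwrite('pics/chk4.png',cv2.resize(p[120:290,180:340,::-1],(600,600)))
for k,v in find(p,(205,210,300,275)).items():
    u,w=v[0][1];o,r=ray('scene',u,w);print(k,v[0],(o+r*d[int(round(w)),int(round(u))]).round(4))
E
```

```text
red ([245, 246, 18, 13, 199], [253.0, 251.8]) [ 0.4254 -0.2886  0.0546]
blue ([226, 233, 17, 12, 170], [233.8, 238.5]) [ 0.44   -0.2281  0.0535]
green ([257, 228, 10, 3, 17], [261.8, 228.8]) [ 0.5005 -0.2393  0.0544]
yellow ([275, 236, 16, 13, 159], [282.5, 241.7]) [ 0.4859 -0.3013  0.0545]
```

View pics/chk4.png

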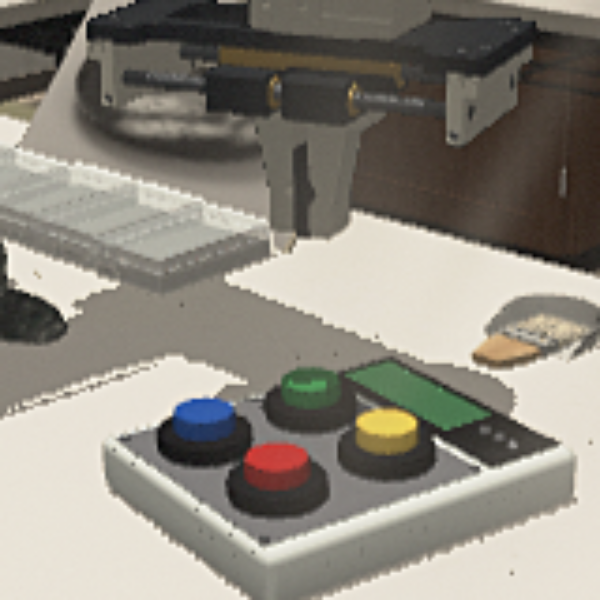

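All four caps stand up: red at crop (277,462), blue (205,418), green (310,385) and yellow (387,430). The gripper is clear above them, so I'm handing in.

```bash
python3 -c "
from workcell import bot
bot.close_job();print(bot.get_obs()['clock'])"
```

```text
the job is handed in; nothing more can be done
the job is handed in; nothing more can be done
```

I pressed red, blue and green in that order with the shut fingertips and handed the job in at about 9.3 s of robot time; the hand-in gives no verdict.

- **Presses:** Each key went to its stop, with the tip at about 48 mm and 7 to 9.5 N, and was held for roughly half a second. Green first stopped at 48.7 mm with 4.8 N, so I went 1 mm further, to 48.2 mm.
- **Last checks:** The final picture shows all four keys up. Their depth readings were 53.5 to 54.6 mm; blue's was 53.5 mm, right at the limit, but the readings carry about 1–2 mm of noise. The gripper was 136 mm above the table with under 1 N on the wrist.
- **Yellow key:** I never moved over it, and it looked up in every check picture.
- **Disagreement:** Triangulating the two views put three of the key tops at about 48 mm instead of 55 mm, because the scene-camera blobs include the cap sides. I used the top-view positions on the 55 mm plane instead; the depth readings and the 62 mm key spacing agreed with them.

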